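# Fit the right stop sleeve and hold the portioning gauge at 60 mm

## Robot

A 6-joint arm with a two-finger parallel gripper is mounted at the origin on a cart in front of the work surface, level with it; the furniture and walls round the work are solid. World frame = base frame: x ahead of the robot, y to its left, z up, the work surface at z = 0. Lengths are in m, angles in rad, forces in N, time in s.
With the tool pointing down it reaches from about 0.375 to 0.975 m from the base axis. Payload 3.8 kg.
Tool frame: the origin (TCP) lies at the very end of the fingers, on their centre line; the grasp point (between the pads) lies 19 mm behind it; z points along the fingers, y is the line along which they close (so a half turn about z gives the same grasp; the last joint's range is limited). The gripper opens to 85 mm and grips with 20 to 120 N. Pads are 22 mm wide; open, the fingers measure 114 mm over their backs; the gripper's body (76 mm by 85 mm) begins 54 mm behind the grasp point. The pads swing forward as they close: fully open they stand 13 mm farther back than shut.
Start: joints at [1.114, 0.264, 1.604, -0, 1.274, -0.037], TCP at [0.275, 0.616, 0.231] pointing down, gripper open.
Joint ranges: [-2.63, 2.63], [-0.94, 2.18], [0.31, 2.57], [-1.31, 4.45], [0, 2.66], [-2.55, 2.55]. Speed limits (rad/s): [2.57, 2.57, 3.14, 3.14, 3.14, 3.14].

## Interface

Orientations are given as a rotation vector (axis times angle).
In Python, from workcell import * gives the robot as it stands.
- The arm moves only by the shell command python3 -m crank 'ROWS' [OPENING] [FORCE]. ROWS is JSON, a list that holds one entry, the list of rows, each a list of 6 numbers: the shift along the tool's x, y, z in cm, then the turn, a rotation vector about the tool's x, y, z in rad. In form: [[[dx, dy, dz, ax, ay, az], ...]]. A call has 1 to 8 rows; each row shifts and turns the commanded pose from where the row before left it, along the tool's axes as they then stand; what a row does not reach is not made up. A row lasts 1/12 s, in which the tool goes at most 41.7 mm and 7.16 degrees, less where a joint would pass 70% of its speed; a pose out of reach is approached as far as the arm can. A call with a gripper value outside its range is refused whole. OPENING is the finger opening in cm, from 0 to 8.54, set as the call begins (- or left out, the last holds). The fingers move at their own pace and stop on an object; FORCE is the grip in N (left out, the last holds). Time passes only in rows, so rows that do not move let the fingers close. It gives the time, the measured TCP pose, the force, the opening and the grip force at its end, in the units of the state.
- read_state(): the state, without advancing time (a new reading comes with each control period).
- read_camera(name): name is "scene" or "top" or "wrist"; returns the picture (384x512x3 uint8, blue, green, red); there is no depth.
- camera_model(name): a dict with "camera_matrix" (3x3 intrinsics, pixels), "R" (3x3) and "t" (3): a world point X has camera coordinates R X + t. Camera axes: x right, y down, z forward; pixel columns grow to the right and rows downward; lengths in m; the calibration is good to about 2 mm. A picture is of the moment at which its call begins: read the wrist's pose just before it. camera_model takes no time and is no camera call; for the wrist camera it gives the pose at the moment of the call.
- finish_job(): hands the job in; it is judged then, once.
The state is a dict: "time": time; "q": joint angles; "joint_vel": joint speeds; "joint_torque": joint torques, N m; "tool_pos": TCP position; "tcp_rot": TCP orientation; "wrist_force": force on the tool from outside, world axes, zero at the start; "torque": the same for the moment, N m; "width": opening from 0.0 (shut) to 1.0 (fully open); "grip_force": force on a finger pad.
Only numpy, scipy, OpenCV 4.12 (cv2) and the standard library are available. Lean on these libraries where they do the work, as an engineer would, in place of code of your own. Each camera call takes 0.05 s, during which the arm holds its last target. There are 200 camera calls.

## Task

Set up the dough-portioning gauge on the worktop for 60 mm pieces: of the three white sleeves, put the one whose hole fits the gauge's steel post snugly onto the post, all the way down, and let go of it. Then pinch the black grip so that its orange lock button is squeezed in, draw the arm out until its yellow pointer stands at the long red 60 mm mark, and finish while still holding it there with the button squeezed, because the arm springs back when let go. Leave the other two sleeves, and the mug, shaker and dish, where they stand.

Things in the scene. Friction and masses are not known exactly. Their poses are not given: they have to be found in the camera images.
- gauge: the portioning gauge, fixed to the worktop: steel base plate 375 x 84 x 6 mm with a grey housing 165 x 46 mm, top 50 mm above the worktop. Origin at worktop height under the middle of the housing's mouth; its x axis (level) is the way the arm comes out, its z is up; housing from x = -165 mm to 0, plate from -170 to +205 mm. A white scale strip along the plate's -y side (the side nearer the robot) carries black ticks every 10 mm and a long red tick at 60 mm
- stop_arm (a joint): how far the telescoping arm is out, in m: 0 home (pointer at the first tick, the start), 0.060 pointer at the red mark, stop at 0.095. Locked at home until the button is squeezed in by about 4 to 5 mm; then it slides along the gauge's +x against a return spring (2 N at home, 4.4 N at 60 mm) and springs back when let go (its latch may catch it again some 20 mm out, until the button is squeezed again)
- lock_button (a joint): how far the orange lock button is pressed in, in m: 0 out, 0.006 flush with the grip's face, 0.007 fully in; spring 2 N at rest, about 5.5 N when flush
- grip (a point): the upright black grip on the arm, 34 mm along the gauge's x, 36 mm along its y, 58 mm high; this point is its centre, 58 mm above the worktop (top at 87 mm), at x = 26 mm, y = 0 in the gauge's frame when home; axes as the gauge's. The orange button (18 mm wide, 20 mm high) stands 6 mm out of the middle of its -y face; pinching the grip across y, centred on the grip, squeezes the button in
- post_seat (a point): the centre of the seat on the arm round the foot of the steel post, 31 mm above the worktop, at x = 108 mm, y = 0 in the gauge's frame when home (82 mm beyond the grip's centre); it moves with the arm. The upright post is 16.5 mm in diameter and 31 mm tall above this point, its top 9 mm tapered to 9 mm
- mark_60 (a point): the red 60 mm mark on the scale strip, 7 mm above the worktop; x = 86 mm, y = -31 mm in the gauge's frame
- pointer (a point): the tip of the yellow pointer on the arm, beside the scale; x = 26 mm, y = -29 mm in the gauge's frame when home; it reaches the red mark's x after 60 mm of travel
- sleeve_fit: the right sleeve: white upright plastic ring, 44 mm outside, 40 mm high, hole 20 mm through; origin at the centre of its underside, z along the hole
- sleeve_small: look-alike sleeve, 44 mm outside, 40 mm high, hole 10 mm (too small for the post); origin as above; leave it alone
- sleeve_large: look-alike sleeve, 44 mm outside, 40 mm high, hole 30 mm (far too loose); origin as above; leave it alone
- mug: black mug, 80 x 116 x 95 mm, a bystander; origin at its underside
- shaker: steel seasoning shaker, 47 mm across, 82 mm high, a bystander; origin at its underside
- dish: small white sauce dish, 78 mm across, 19 mm high, a bystander; origin at its underside

How it is judged:
By the outcome, as a careful person would: the job done as asked, in the order asked, and still so for the second after the job is handed in, while the arm keeps its last pose, push and grip.
It also fails if it takes over 58 s, if anything falls off the work surface, if the arm or the gripper's body presses on something with over 40 N, if the wrist force passes 120 N, or if a joint passes its speed limit or range.

## Working session

There is one attempt and no reset: what is moved stays moved. The work goes in short steps, Python scripts to look and compute and a shell command to move; the robot and the scene stay as the last step left them, time stands still between calls to the robot, and variables do not carry over. Pictures are saved under pics/ and viewed, at most 10 in all, crops included, and the job is handed in when it is done.

```bash
mkdir -p pics
python3 - <<'E'
from workcell import *
import cv2,numpy as np
s=read_state();print(s['time'],s['tool_pos'],s['tcp_rot'],s['width'])
for n in ['top','scene']:
    im=read_camera(n);cv2.imwrite(f'pics/{n}0.png',im)
    m=camera_model(n);print(n,m)
E
```

```text
0.0 [0.27479942 0.61574104 0.22994939] [-0.65443406 -3.0721293   0.00337369] 0.999480755732399
top {'camera_matrix': array([[400.323506  ,   0.        , 256.41964643],
       [  0.        , 400.323506  , 194.26889139],
       [  0.        ,   0.        ,   1.        ]]), 'R': array([[-0.03004772, -0.99954355,  0.00313359],
       [-0.99750849,  0.02978606, -0.06394999],
       [ 0.06382746, -0.00504734, -0.99794818]]), 't': array([-0.00970512,  0.54675519,  1.0804468 ])}
scene {'camera_matrix': array([[447.18846407,   0.        , 257.08336597],
       [  0.        , 447.18846407, 191.93675331],
       [  0.        ,   0.        ,   1.        ]]), 'R': array([[ 0.93567254,  0.3527346 ,  0.00975727],
       [ 0.1922421 , -0.48636883, -0.85234285],
       [-0.29590519,  0.79938956, -0.5228924 ]]), 't': array([-0.51976359, -0.05933457,  1.31081101])}
```

View pics/top0.png

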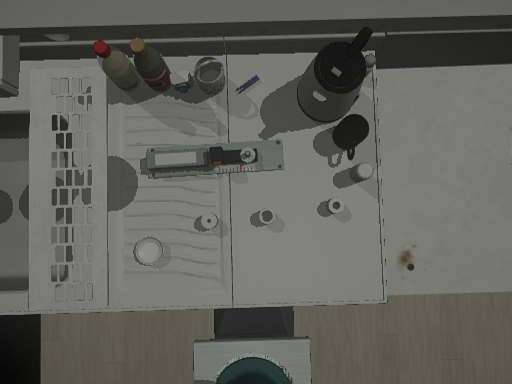

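View pics/scene0.png

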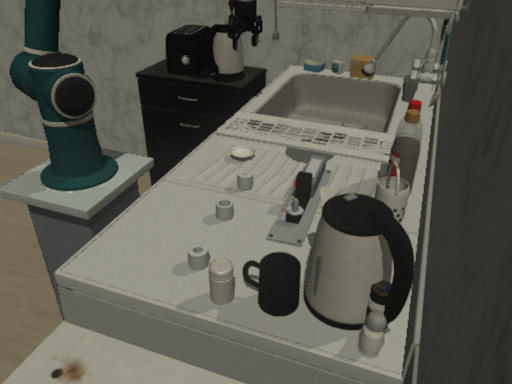

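The top view shows the sleeves at about (208,221), (266,216) and (336,206). The gauge plate spans (147..283, 140..178), with the grip near (215,156), the post near (248,156) and the arm extending to the right. I'll enlarge it and measure.

```bash
cat > h.py <<'E'
import numpy as np,cv2
from workcell import *
def ray(m,uv,z):
    d=m['R'].T@np.linalg.inv(m['camera_matrix'])@np.array([uv[0],uv[1],1.]); c=-m['R'].T@m['t']
    return c+d*(z-c[2])/d[2]
def proj(m,X):
    p=m['camera_matrix']@(m['R']@np.array(X)+m['t']);return p[:2]/p[2]
E
python3 - <<'E'
from h import *
im=cv2.imread('pics/top0.png');m=camera_model('top')
a=cv2.resize(im[135:185,140:290],None,fx=5,fy=5,interpolation=cv2.INTER_CUBIC)
b=np.hstack([cv2.resize(im[v-20:v+20,u-20:u+20],(250,250),interpolation=cv2.INTER_CUBIC) for u,v in [(208,221),(266,216),(336,206)]])
cv2.imwrite('pics/crop1.png',np.vstack([a,b]))
for uv in [(208,221),(266,216),(336,206)]: print(ray(m,uv,.04))
print('post',ray(m,(248,155),.062),'grip',ray(m,(215,156),.087))
E
```

```text
[0.47705371 0.10560576 0.04      ]
[ 0.48574208 -0.0498474   0.04      ]
[ 0.50688293 -0.23843684  0.04      ]
post [ 0.64818225 -0.00669669  0.062     ] grip [0.64400466 0.07827033 0.087     ]
```

View pics/crop1.png

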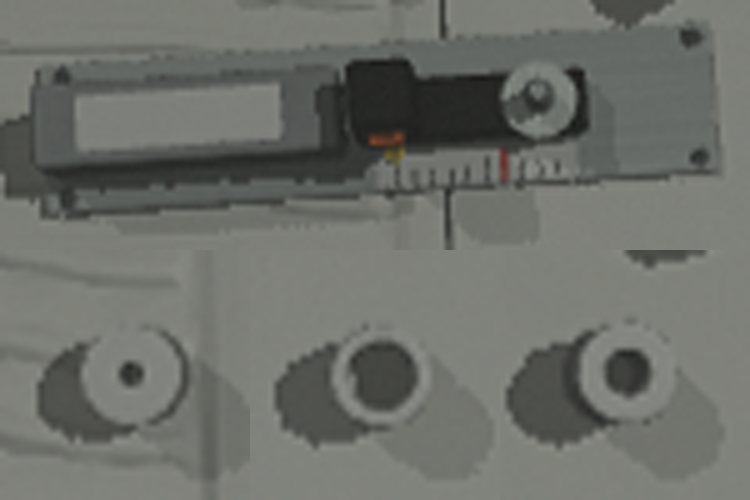

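The rightmost sleeve at (336,205) has the mid-size hole, so it is the fitting one. The red mark is at crop (503,165), and the post tip is at about (247,153) in the full picture.

```bash
cat >> h.py <<'E'
from scipy.spatial.transform import Rotation as Ro
def tool(target, yaw_dir=None):
    """cm/rad shift in tool axes to world target (TCP), and turn about tool z to bring tool y along yaw_dir"""
    s=read_state();R=Ro.from_rotvec(s['tcp_rot']);M=R.as_matrix()
    d=100*M.T@(np.array(target)-s['tool_pos'])
    print('t',s['time'],'pos',np.round(s['tool_pos'],4),'y',np.round(M[:,1],3),'z',np.round(M[:,2],4),'w',s['width'],'F',np.round(s['wrist_force'],1),'grip',s['grip_force'])
    a=None
    if yaw_dir is not None:
        v=M.T@np.array(yaw_dir); a=np.arctan2(-v[0],v[1]); a=(a+np.pi/2)%np.pi-np.pi/2
    print('shift cm',np.round(d,2),'az',a,'tilt(tool) ',np.round(np.cross(M[:,2],[0,0,-1])@M,4),'q6',s['q'][5])
E
python3 - <<'E'
from h import *
im=cv2.imread('pics/top0.png');m=camera_model('top')
c=lambda x,y:(140+(x+.5)/5-.5,135+(y+.5)/5-.5)
P=[ray(m,c(*p),.006) for p in [(62,75),(690,37),(67,200),(698,157)]]
for p in P: print(p)
d=(P[1]-P[0]+P[3]-P[2]);d/=np.linalg.norm(d);gy=np.array([-d[1],d[0],0]);print('gx',d,'gy',gy)
for n,p,z in [('post',(538,90),.062),('red',(503,165),.007),('ptr',(394,155),.007),('gripNE',(413,62),.087),('gripNW',(348,62),.087)]: print(n,ray(m,c(*p),z))
tool([.5095,-.238,.16],gy)
mw=camera_model('wrist');print(-mw['R'].T@mw['t'],mw['R'])
E
```

```text
[0.6804371  0.26123171 0.006     ]
[ 0.69153294 -0.08971309  0.006     ]
[0.61025863 0.25939561 0.006     ]
[ 0.62390621 -0.09190966  0.006     ]
gx [ 0.03521263 -0.99937984  0.        ] gy [0.99937984 0.03521263 0.        ]
post [ 0.65465269 -0.00476269  0.062     ]
red [0.62251007 0.01671859 0.007     ]
ptr [0.62990165 0.07715539 0.007     ]
gripNE [0.66692879 0.05910311 0.087     ]
gripNW [0.66791988 0.09271552 0.087     ]
t 0.1 pos [0.2748 0.6158 0.2301] y [ 0.408  0.913 -0.002] z [-9.0e-04 -1.9e-03 -1.0e+00] w 0.998695310833845 F [-0.4  0.6 -0.9] grip 0.0
shift cm [-56.23 -68.39   7.14] az 1.1158090692208842 tilt(tool)  [-0.0021 -0.0001  0.    ] q6 -0.03691987596516404
[0.19854102 0.64970284 0.37331133] [[ 0.4084579   0.91277262 -0.00287776]
 [ 0.86364914 -0.38545133  0.32486525]
 [ 0.29541887 -0.13517916 -0.94575593]]
```

```bash
A='[[[-2.34,-2.85,0.3,0,0,0],[-2.34,-2.85,0.3,0,0,0],[-2.34,-2.85,0.3,0,0,0],[-2.34,-2.85,0.3,0,0,0],[-2.34,-2.85,0.3,0,0,0],[-2.34,-2.85,0.3,0,0,0],[-2.34,-2.85,0.3,0,0,0],[-2.34,-2.85,0.3,0,0,0]]]' ; unset A
python3 -m crank '[[[-2.34,-2.85,0.3,0,0,0],[-2.34,-2.85,0.3,0,0,0],[-2.34,-2.85,0.3,0,0,0],[-2.34,-2.85,0.3,0,0,0],[-2.34,-2.85,0.3,0,0,0],[-2.34,-2.85,0.3,0,0,0],[-2.34,-2.85,0.3,0,0,0],[-2.34,-2.85,0.3,0,0,0]]]' 8.5 40
python3 -m crank '[[[-2.34,-2.85,0.3,0,0,0],[-2.34,-2.85,0.3,0,0,0],[-2.34,-2.85,0.3,0,0,0],[-2.34,-2.85,0.3,0,0,0],[-2.34,-2.85,0.3,0,0,0],[-2.34,-2.85,0.3,0,0,0],[-2.34,-2.85,0.3,0,0,0],[-2.34,-2.85,0.3,0,0,0]]]'
python3 -m crank '[[[-2.34,-2.85,0.3,0,0,0],[-2.34,-2.85,0.3,0,0,0],[-2.34,-2.85,0.3,0,0,0],[-2.34,-2.85,0.3,0,0,0],[-2.34,-2.85,0.3,0,0,0],[-2.34,-2.85,0.3,0,0,0],[-2.34,-2.85,0.3,0,0,0],[-2.34,-2.85,0.3,0,0,0]]]'
python3 -m crank '[[[0,0,0,0,0,0.124],[0,0,0,0,0,0.124],[0,0,0,0,0,0.124],[0,0,0,0,0,0.124],[0,0,0,0,0,0.124],[0,0,0,0,0,0.124],[0,0,0,0,0,0.124],[0,0,0,0,0,0.124]]]'
python3 -m crank '[[[0,0,0,0,0,0.124],[0,0,0,0,0,0],[0,0,0,0,0,0]]]'
python3 - <<'E'
from h import *
tool([.5095,-.238,.16],[.99938,.0352,0])
m=camera_model('wrist');im=read_camera('wrist');cv2.imwrite('pics/w1.png',im);np.savez('w1.npz',**m)
for X in [(.5095,-.238,.04)]:print(proj(m,X))
E
```

```text
time: 0.77
tool_pos: [0.3529, 0.33, 0.2067]
tcp_rot: [-0.654, -3.073, 0.001]
wrist_force: [0.2, 0.1, -0.6]
width: 0.995
grip_force: 0.0
time: 1.43
tool_pos: [0.4309, 0.0456, 0.183]
tcp_rot: [0.654, 3.073, 0.0]
wrist_force: [0.4, -0.0, -0.6]
width: 0.996
grip_force: 0.0
time: 2.1
tool_pos: [0.5089, -0.2389, 0.1586]
tcp_rot: [-0.655, -3.072, -0.001]
wrist_force: [0.4, -0.3, -0.1]
width: 0.994
grip_force: 0.0
time: 2.77
tool_pos: [0.5087, -0.2369, 0.1587]
tcp_rot: [-2.045, -2.384, 0.0]
wrist_force: [-0.0, 0.4, -0.7]
width: 0.997
grip_force: 0.0
time: 3.02
tool_pos: [0.5089, -0.237, 0.1589]
tcp_rot: [-2.178, -2.263, 0.0]
wrist_force: [-1.0, -0.0, -0.1]
width: 0.996
grip_force: 0.0
t 3.0167 pos [ 0.5089 -0.237   0.1589] y [ 0.999  0.038 -0.001] z [-7.e-04  3.e-04 -1.e+00] w 0.9963308142024596 F [-1.  -0.  -0.1] grip 0.0
shift cm [-0.11  0.06 -0.11] az 0.003260425153421842 tilt(tool)  [-0.0007 -0.0004  0.    ] q6 -0.5186075000218023
[254.92366868 185.20260466]
```

View pics/w1.png

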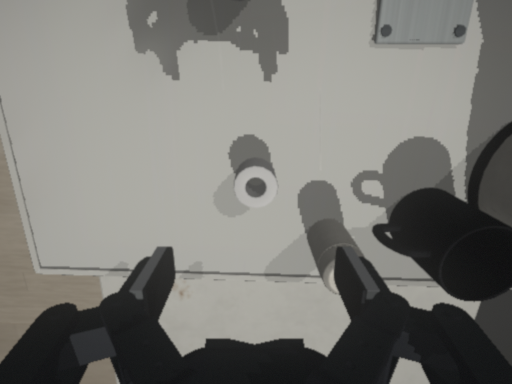

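The wrist view shows the target ring centred at (257,187), hole about 20/42 of the outside, so it is the 20 mm sleeve. That is about 2 mm from the prediction, so I'll correct and descend.

```bash
python3 -m crank '[[[-0.3,0.2,2.4,0,0,0],[0,0,3,0,0,0],[0,0,3,0,0,0],[0,0,3,0,0,0],[0,0,2,0,0,0],[0,0,1.3,0,0,0],[0,0,0,0,0,0]]]'
python3 -m crank '[[[0,0,0,0,0,0],[0,0,0,0,0,0],[0,0,0,0,0,0],[0,0,0,0,0,0],[0,0,0,0,0,0],[0,0,0,0,0,0],[0,0,0,0,0,0],[0,0,0,0,0,0]]]' 3.5 40
python3 -m crank '[[[0,0,-2,0,0,0],[0,0,-3,0,0,0],[0,0,-3,0,0,0],[0,0,-3,0,0,0],[0,0,-3,0,0,0],[0,0,0,0,0,0]]]'
python3 - <<'E'
from h import *
tool([.6547,-.0048,.16],[.99938,.0352,0])
m=camera_model('wrist');im=read_camera('wrist');cv2.imwrite('pics/w2.png',im);np.savez('w2.npz',**m)
E
```

```text
time: 3.65
tool_pos: [0.5086, -0.2387, 0.0089]
tcp_rot: [-2.176, -2.257, 0.003]
wrist_force: [0.2, 0.1, -0.5]
width: 0.992
grip_force: 0.0
time: 4.32
tool_pos: [0.5131, -0.241, 0.0146]
tcp_rot: [2.179, 2.257, 0.002]
wrist_force: [-0.2, -0.4, 7.2]
width: 0.5
grip_force: 41.1
time: 4.82
tool_pos: [0.5156, -0.2423, 0.1603]
tcp_rot: [2.173, 2.251, 0.006]
wrist_force: [2.0, -0.8, 0.7]
width: 0.5
grip_force: 40.9
t 4.8167 pos [ 0.5156 -0.2423  0.1603] y [0.999 0.035 0.011] z [ 0.0116 -0.0061 -0.9999] w 0.5004101175086979 F [ 2.  -0.8  0.7] grip 40.88595874607563
shift cm [23.24 14.74  0.05] az -7.89041834241555e-05 tilt(tool)  [0.0114 0.0065 0.    ] q6 -0.5181333367063344
```

View pics/w2.png

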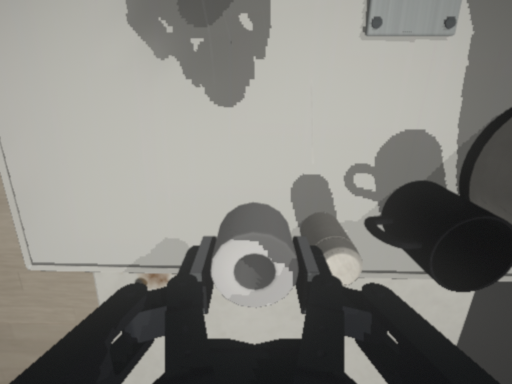

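The wrist view shows the sleeve held squarely between the pads, hole at about (255,271). Next I'll take a look with the post ahead of the tool.

```bash
python3 -m crank '[[[3.3,0,-0.5,0,0,0],[3.3,0,-0.5,0,0,0],[3.3,2,0,0,0,0],[3.3,3,0,0,0,0],[0,3,0,0,0,0],[0,3,0,0,0,0],[0,3,0,0,0,0],[0,0,0,0,0,0]]]'
python3 -m crank '[[[0,0,0,0,0,0],[0,0,0,0,0,0],[0,0,0,0,0,0]]]'
python3 - <<'E'
from h import *
tool([.6545,-.005,.16],[.99938,.0352,0])
m=camera_model('wrist');im=read_camera('wrist');cv2.imwrite('pics/w3.png',im);np.savez('w3.npz',**m)
print('post top pred',proj(m,(.6545,-.005,.062)))
E
```

```text
time: 5.53
tool_pos: [0.6488, -0.1046, 0.1607]
tcp_rot: [2.179, 2.261, 0.002]
wrist_force: [0.8, -0.6, -0.2]
width: 0.5
grip_force: 40.9
time: 5.78
tool_pos: [0.643, -0.1055, 0.1613]
tcp_rot: [-2.181, -2.258, 0.002]
wrist_force: [-0.1, 0.5, -0.2]
width: 0.499
grip_force: 40.9
t 5.7833 pos [ 0.643  -0.1055  0.1613] y [ 0.999  0.035 -0.002] z [-2.4e-03  4.0e-04 -1.0e+00] w 0.49908786655968557 F [-0.1  0.5 -0.2] grip 40.94523925334215
shift cm [10.    1.5   0.13] az -0.000522905959990716 tilt(tool)  [-0.0024 -0.0004 -0.    ] q6 -0.23538920232522734
post top pred [273.31651807  71.18900839]
```

View pics/w3.png

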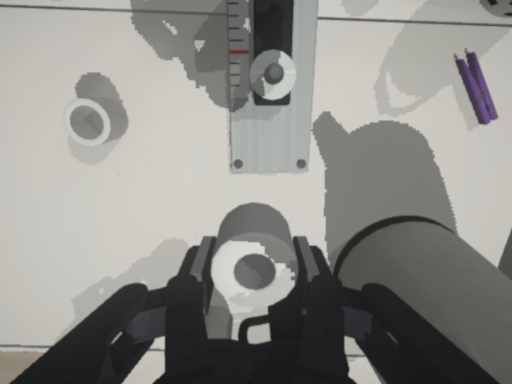

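The wrist view shows the post tip at (275,71), the seat disc at (272,76), the red tick at (239,52), and the held sleeve's hole at (254,271).

Run:
```python
from h import *
m=dict(np.load('w3.npz'));s=read_state();R=Ro.from_rotvec(s['tcp_rot']).as_matrix();p=s['tool_pos']
post=ray(m,(275,71.5),.062);print('post tip',post,'seat',ray(m,(272,76),.031),'red mid',ray(m,(239,52),.007))
for h in (.022,.0254,.029):
    t=ray(m,(254,271),p[2]+h); print('sleeve top in tool',h,R.T@(t-p))
print('f',m['camera_matrix'][0,0])
im=cv2.imread('pics/w3.png');g=cv2.cvtColor(im,6)[225:315,205:305]
n,l,st,c=cv2.connectedComponentsWithStats(((g>140)).astype(np.uint8));i=1+st[1:,4].argmax();print(st[i],c[i]+[205,225])
```

```text
post tip [ 0.6558453  -0.00518238  0.062     ] seat [ 0.65534405 -0.00679679  0.031     ] red mid [0.62410224 0.0146965  0.007     ]
sleeve top in tool 0.022 [-0.0006504  -0.00033136 -0.0219997 ]
sleeve top in tool 0.0254 [ 0.00171153 -0.00032578 -0.02539906]
sleeve top in tool 0.029 [ 0.0042124  -0.00031987 -0.02899839]
f 282.7254114464884
[   6   15   84   75 3337] [247.25022475 279.55648786]
```

```bash
python3 -m crank '[[[2.8,0.5,0,0,0,0],[2.8,0.5,0,0,0,0],[2.8,0.5,0,0,0,0],[1.4,0.1,1,0,0,0],[0,0,3,0,0,0],[0,0,2.4,0,0,0],[0,0,1.2,0,0,0],[0,0,0,0,0,0]]]'
python3 -m crank '[[[0,0,0,0,0,0],[0,0,0,0,0,0],[0,0,0,0,0,0],[0,0,0,0,0,0]]]'
python3 - <<'E'
from h import *
tool([.6555,-.0069,.0456],[.99938,.0352,0])
ims=[read_camera(n) for n in('scene','wrist')]
m=camera_model('scene');u,v=proj(m,(.6555,-.0057,.07)).astype(int);print(u,v)
a=cv2.resize(ims[0][v-50:v+50,u-50:u+50],(384,384),interpolation=cv2.INTER_CUBIC)
cv2.imwrite('pics/c4.png',np.hstack([a,cv2.resize(ims[1],None,fx=.8,fy=1)]))
E
```

```text
time: 6.5
tool_pos: [0.6531, -0.0072, 0.0817]
tcp_rot: [-2.178, -2.255, 0.009]
wrist_force: [-0.8, -0.3, -1.5]
width: 0.5
grip_force: 40.9
time: 6.83
tool_pos: [0.6587, -0.0073, 0.0883]
tcp_rot: [2.181, 2.258, 0.003]
wrist_force: [-0.0, -0.1, 0.2]
width: 0.494
grip_force: 40.9
t 6.8333 pos [ 0.6587 -0.0073  0.0883] y [0.999 0.035 0.003] z [ 3.4e-03 -2.0e-04 -1.0e+00] w 0.494075785187393 F [-0.  -0.1  0.2] grip 40.94913192093372
shift cm [ 0.06 -0.33  4.27] az -0.0006247132856136428 tilt(tool)  [0.0033 0.0003 0.    ] q6 -0.08353746099178896
295 196
```

View pics/c4.png

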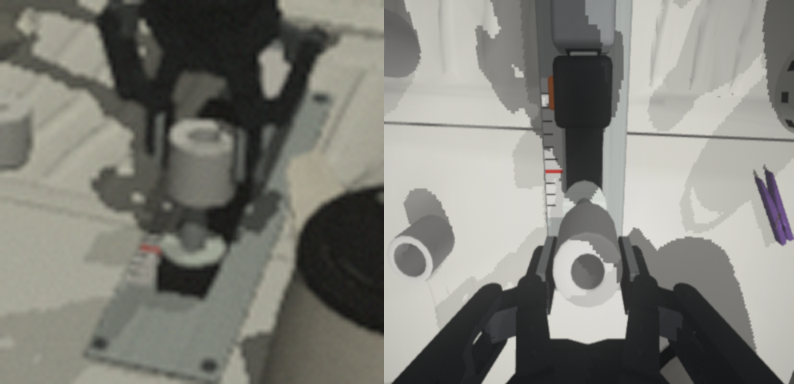

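Both views show the sleeve just above the post (scene crop post at about (192,235), sleeve at about (200,160)), roughly in line. I'll make the small y correction and lower slowly.

```bash
python3 -m crank '[[[0,-0.3,0,0,0,0],[0,0,0,0,0,0],[0,0,0,0,0,0],[0,0,0,0,0,0],[0,0,0,0,0,0],[0,0,0,0,0,0],[0,0,0,0,0,0],[0,0,0,0,0,0]]]'
python3 -m crank '[[[0,0,0.4,0,0,0],[0,0,0.4,0,0,0],[0,0,0.4,0,0,0],[0,0,0.4,0,0,0],[0,0,0,0,0,0],[0,0,0,0,0,0],[0,0,0,0,0,0],[0,0,0,0,0,0]]]'
```

```text
time: 7.6
tool_pos: [0.6542, -0.0071, 0.0862]
tcp_rot: [-2.182, -2.26, 0.0]
wrist_force: [-0.1, -0.2, 0.3]
width: 0.497
grip_force: 40.9
time: 8.27
tool_pos: [0.6544, -0.0071, 0.0705]
tcp_rot: [2.182, 2.26, 0.0]
wrist_force: [-0.5, 0.1, 0.7]
width: 0.498
grip_force: 40.9
```

```bash
python3 -m crank '[[[0,0.1,0.3,0,0,0],[0,0,0.3,0,0,0],[0,0,0.3,0,0,0],[0,0,0,0,0,0],[0,0,0,0,0,0],[0,0,0,0,0,0]]]'
python3 -m crank '[[[0,0,0.3,0,0,0],[0,0,0.3,0,0,0],[0,0,0.3,0,0,0],[0,0,0,0,0,0],[0,0,0,0,0,0],[0,0,0,0,0,0]]]'
```

```text
time: 8.77
tool_pos: [0.6551, -0.007, 0.0611]
tcp_rot: [-2.182, -2.26, 0.0]
wrist_force: [-1.0, -0.0, -0.8]
width: 0.496
grip_force: 40.9
time: 9.27
tool_pos: [0.6552, -0.007, 0.0522]
tcp_rot: [-2.182, -2.26, 0.0]
wrist_force: [-0.0, -0.5, -0.2]
width: 0.504
grip_force: 40.9
```

```bash
python3 -m crank '[[[0,0,0.25,0,0,0],[0,0,0.25,0,0,0],[0,0,0,0,0,0],[0,0,0,0,0,0],[0,0,0,0,0,0]]]'
python3 -m crank '[[[0,0,0.2,0,0,0],[0,0,0.2,0,0,0],[0,0,0,0,0,0],[0,0,0,0,0,0],[0,0,0,0,0,0]]]'
```

```text
time: 9.68
tool_pos: [0.6552, -0.007, 0.0472]
tcp_rot: [-2.182, -2.26, 0.0]
wrist_force: [0.5, -0.2, -0.4]
width: 0.5
grip_force: 40.9
time: 10.1
tool_pos: [0.6558, -0.007, 0.0455]
tcp_rot: [2.182, 2.259, 0.001]
wrist_force: [-4.0, -0.3, 10.0]
width: 0.499
grip_force: 41.8
```

Contact came at exactly the seat height. Now release, rise, and look.

```bash
python3 -m crank '[[[0,0,0,0,0,0],[0,0,0,0,0,0],[0,0,0,0,0,0],[0,0,0,0,0,0],[0,0,0,0,0,0],[0,0,0,0,0,0],[0,0,0,0,0,0],[0,0,0,0,0,0]]]' 7.5 40
python3 -m crank '[[[0,0,-1,0,0,0],[0,0,-2,0,0,0],[0,0,-3,0,0,0],[0,0,-3,0,0,0],[0,0,-1,0,0,0],[0,0,0,0,0,0],[0,0,0,0,0,0],[0,0,0,0,0,0]]]'
python3 - <<'E'
from h import *
# grip centre = post seat - 82 mm along gx
g=np.array([.6557,-.0060,0])-.082*np.array([.0352,-.9994,0]);print(g)
tool([g[0],g[1],.13],[.99938,.0352,0])
ims=[read_camera(n) for n in('scene','wrist')]
m=camera_model('scene');u,v=proj(m,(.6555,-.0057,.05)).astype(int)
a=cv2.resize(ims[0][v-50:v+50,u-50:u+50],(384,384),interpolation=cv2.INTER_CUBIC)
cv2.imwrite('pics/c5.png',np.hstack([a,cv2.resize(ims[1],None,fx=.8,fy=1)]))
np.savez('w5.npz',**camera_model('wrist'));cv2.imwrite('pics/w5.png',ims[1])
E
```

```text
time: 10.77
tool_pos: [0.6552, -0.007, 0.0431]
tcp_rot: [-2.182, -2.26, 0.0]
wrist_force: [-0.9, -0.1, -0.3]
width: 0.878
grip_force: 0.0
time: 11.43
tool_pos: [0.654, -0.007, 0.1416]
tcp_rot: [-2.181, -2.259, 0.003]
wrist_force: [0.1, -0.1, 0.4]
width: 0.877
grip_force: 0.0
[0.6528136 0.0759508 0.       ]
t 11.4333 pos [ 0.654  -0.007   0.1416] y [ 0.999  0.035 -0.003] z [-2.7e-03  1.0e-04 -1.0e+00] w 0.8774030128944246 F [ 0.1 -0.1  0.4] grip 0.0
shift cm [8.29 0.18 1.16] az -0.00016147360526441723 tilt(tool)  [-0.0027 -0.0002 -0.    ] q6 -0.08376923681873166
```

View pics/c5.png

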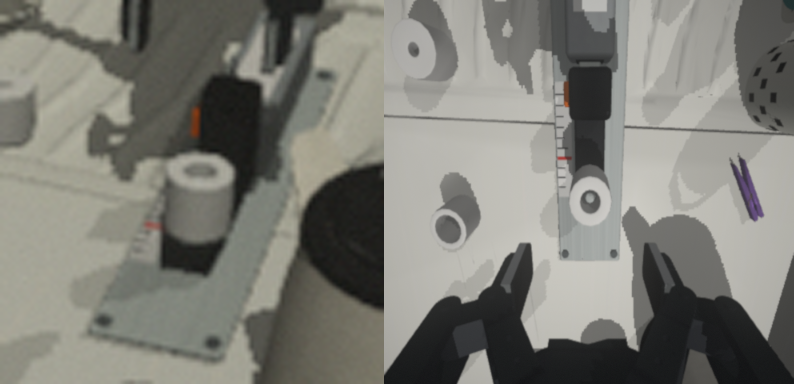

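The sleeve sits down on the seat with the post visible in its hole (scene crop (200,170), wrist (590,198)), and the sleeve is released. The grip top spans (568..611, 67..119) in the right half.

Run:
```python
from h import *
m=dict(np.load('w5.npz'));im=cv2.imread('pics/w5.png')
print(ray(m,(230.5,92),.087),ray(m,(284,92),.087),'bottom edge',ray(m,(257,119),.087))
h=cv2.cvtColor(im,cv2.COLOR_BGR2HSV);k=cv2.inRange(h,(3,120,60),(18,255,255));n,l,st,c=cv2.connectedComponentsWithStats(k)
i=1+st[1:,4].argmax();print(st[i],c[i],ray(m,c[i],.062))
```

```text
[0.63480484 0.07668117 0.087     ] [0.66997135 0.07787725 0.087     ] bottom edge [0.65287441 0.06001698 0.087     ]
[225  82   7  25 129] [227.94573643  94.08527132] [0.63084155 0.07522056 0.062     ]
```

```bash
python3 -m crank '[[[2.5,0,0,0,0,0],[2.5,0.1,0,0,0,0],[2.3,0,0,0,0,0],[1,0,0,0,0,0],[0,0,0,0,0,0],[0,0,0,0,0,0],[0,0,0,0,0,0],[0,0,0,0,0,0]]]' 8.5 40
python3 -m crank '[[[0,0,0,0,0,0],[0,0,0,0,0,0],[0,0,0,0,0,0],[0,0,0,0,0,0]]]'
python3 - <<'E'
from h import *
tool([.6526,.0762,.039],[.99938,.0352,0])
E
```

```text
time: 12.2
tool_pos: [0.6533, 0.0747, 0.143]
tcp_rot: [2.183, 2.259, -0.001]
wrist_force: [-0.2, -0.1, 0.3]
width: 0.997
grip_force: 0.0
time: 12.53
tool_pos: [0.6534, 0.0755, 0.1434]
tcp_rot: [2.183, 2.259, 0.0]
wrist_force: [0.8, 0.1, 0.0]
width: 0.995
grip_force: 0.0
t 12.5333 pos [0.6534 0.0755 0.1434] y [0.999 0.034 0.   ] z [ 1.e-04 -0.e+00 -1.e+00] w 0.9951709989850139 F [0.8 0.1 0. ] grip 0.0
shift cm [ 0.07 -0.08 10.44] az -0.00080875856096152 tilt(tool)  [0.0001 0.     0.    ] q6 0.04279819050929286
```

```bash
python3 -m crank '[[[0.1,-0.1,2,0,0,0],[0,0,2.5,0,0,0],[0,0,2.5,0,0,0],[0,0,2,0,0,0],[0,0,1,0,0,0],[0,0,0.4,0,0,0],[0,0,0,0,0,0],[0,0,0,0,0,0]]]'
python3 -m crank '[[[0,0,0,0,0,0],[0,0,0,0,0,0],[0,0,0,0,0,0],[0,0,0,0,0,0],[0,0,0,0,0,0],[0,0,0,0,0,0],[0,0,0,0,0,0],[0,0,0,0,0,0]]]' 2.5 60
python3 -m crank '[[[0,0,0,0,0,0],[0,0,0,0,0,0],[0,0,0,0,0,0],[0,0,0,0,0,0]]]'
```

```text
time: 13.2
tool_pos: [0.6532, 0.077, 0.0404]
tcp_rot: [2.182, 2.259, 0.002]
wrist_force: [-1.0, 0.9, -0.4]
width: 0.998
grip_force: 0.0
time: 13.87
tool_pos: [0.6525, 0.0769, 0.0404]
tcp_rot: [2.182, 2.26, 0.001]
wrist_force: [-2.7, -0.6, 5.9]
width: 0.413
grip_force: 64.2
time: 14.2
tool_pos: [0.6525, 0.0769, 0.0404]
tcp_rot: [2.182, 2.26, 0.0]
wrist_force: [-3.1, -0.3, 6.6]
width: 0.414
grip_force: 64.2
```

The width of about 35 mm means the button is squeezed flush. Next, draw out 60 mm (tool −x).

```bash
python3 -m crank '[[[-0.3,0,0,0,0,0],[-0.6,0,0,0,0,0],[-0.8,0,0,0,0,0],[-0.8,0,0,0,0,0],[-0.8,0,0,0,0,0],[-0.8,0,0,0,0,0],[-0.6,0,0,0,0,0],[-0.6,0,0,0,0,0]]]'
python3 -m crank '[[[-0.4,0,0,0,0,0],[-0.3,0,0,0,0,0],[0,0,0,0,0,0],[0,0,0,0,0,0],[0,0,0,0,0,0],[0,0,0,0,0,0]]]'
python3 - <<'E'
from h import *
tool([.6546,.0169,.0404],[.99938,.0352,0])
ims={n:read_camera(n) for n in('scene','wrist','top')}
def crop(n,w):
    m=camera_model(n);u,v=proj(m,(.623,.016,.007)).astype(int);print(n,u,v)
    im=ims[n];y0=max(0,min(v-w,384-2*w));x0=max(0,min(u-w,512-2*w));print(x0,y0)
    return cv2.resize(im[y0:y0+2*w,x0:x0+2*w],(260,260),interpolation=cv2.INTER_CUBIC)
for n in ims: cv2.imwrite(f'pics/f_{n}.png',ims[n])
np.savez('w6.npz',**camera_model('wrist'))
cv2.imwrite('pics/c6.png',np.hstack([crop('scene',40),crop('wrist',60),crop('top',26)]))
E
```

```text
time: 14.87
tool_pos: [0.6545, 0.025, 0.0403]
tcp_rot: [-2.182, -2.26, -0.003]
wrist_force: [-0.9, 5.6, 5.2]
width: 0.416
grip_force: 64.3
time: 15.37
tool_pos: [0.6547, 0.018, 0.0404]
tcp_rot: [-2.182, -2.26, -0.002]
wrist_force: [-2.3, 3.7, 6.1]
width: 0.413
grip_force: 64.3
t 15.3667 pos [0.6547 0.018  0.0404] y [0.999 0.035 0.001] z [ 7.0e-04  1.3e-03 -1.0e+00] w 0.4129678483086888 F [-2.3  3.7  6.1] grip 64.25845429301262
shift cm [-0.11 -0.02 -0.  ] az -6.25192446486178e-05 tilt(tool)  [ 0.0008 -0.0013 -0.    ] q6 -0.04731495685987291
scene 284 210
244 170
wrist 208 223
148 163
top 240 167
214 141
```

View pics/c6.png

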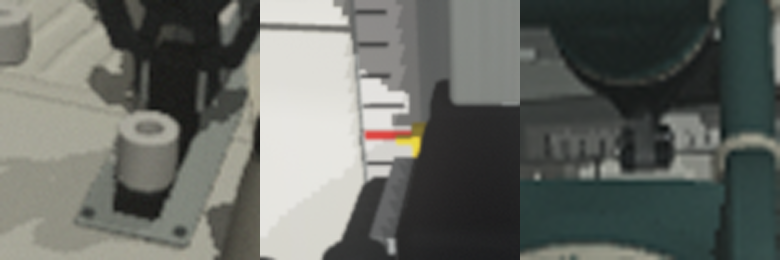

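The wrist view (middle) shows the yellow pointer right at the red tick (crop red row about 134, yellow 122..157), and the sleeve is still on the post. I'll refine with colour masks.

Run:
```python
from h import *
gx=np.array([.0352,-.9994,0])
for f,w in (('w5','w5'),('f_wrist','w6')):
    im=cv2.imread(f'pics/{f}.png');m=dict(np.load(w+'.npz'));h=cv2.cvtColor(im,cv2.COLOR_BGR2HSV)
    for nm,k in (('red',cv2.inRange(h,(0,110,60),(5,255,255))|cv2.inRange(h,(172,110,60),(180,255,255))),('yel',cv2.inRange(h,(20,110,50),(34,255,255)))):
        n,l,st,c=cv2.connectedComponentsWithStats(k)
        if n<2: print(f,nm,'none');continue
        i=1+st[1:,4].argmax();v,u=np.nonzero(l==i)
        tip=c[i] if nm=='red' else np.array([u[u<u.min()+3].mean(),v[u<u.min()+3].mean()])
        print(f,nm,st[i],c[i].round(1),'tip',tip.round(1),[(z,(1000*gx@ray(m,tip,z)).round(1),(1000*ray(m,tip,z)[0]).round(1)) for z in (.007,.010,.014)])
im=cv2.imread('pics/f_wrist.png');cv2.imwrite('pics/c7.png',cv2.resize(im[205:255,180:240],None,fx=10,fy=10,interpolation=cv2.INTER_NEAREST))
```

```text
w5 red [217 157  17   2  33] [225.2 157.5] tip [225.2 157.5] [(0.007, np.float64(6.9), np.float64(623.4)), (0.01, np.float64(6.2), np.float64(623.7)), (0.014, np.float64(5.3), np.float64(624.1))]
w5 yel none
f_wrist red [197 224  20   3  47] [204.6 224.9] tip [204.6 224.9] [(0.007, np.float64(7.2), np.float64(620.6)), (0.01, np.float64(5.7), np.float64(621.2)), (0.014, np.float64(3.8), np.float64(621.9))]
f_wrist yel [211 220  14  16 100] [218.6 226.6] tip [212.1 227.4] [(0.007, np.float64(9.1), np.float64(625.7)), (0.01, np.float64(7.6), np.float64(626.2)), (0.014, np.float64(5.7), np.float64(626.8))]
```

View pics/c7.png

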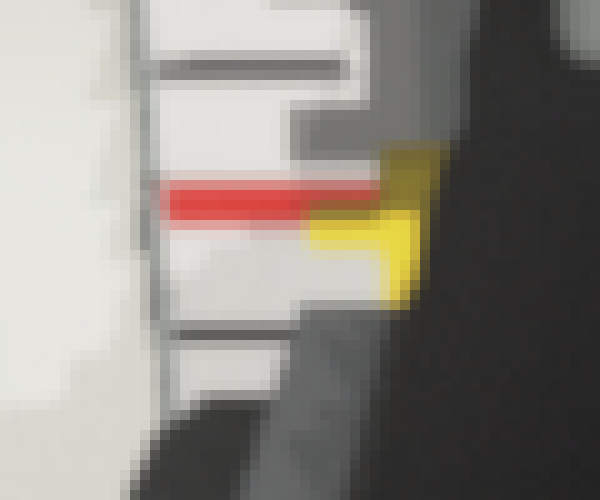

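The close-up shows the pointer tip bar (rows 226–229) just at the red tick (rows 223–227), and the offset is parallax. TCP travel is 58.9 mm, so I'll add 1 mm.

```bash
python3 -m crank '[[[-0.1,0,0,0,0,0],[0,0,0,0,0,0],[0,0,0,0,0,0],[0,0,0,0,0,0],[0,0,0,0,0,0],[0,0,0,0,0,0]]]'
python3 -m crank '[[[0,0,0,0,0,0],[0,0,0,0,0,0],[0,0,0,0,0,0],[0,0,0,0,0,0]]]'
python3 - <<'E'
from h import *
im=read_camera('wrist');m=camera_model('wrist');gx=np.array([.0352,-.9994,0])
h=cv2.cvtColor(im,cv2.COLOR_BGR2HSV)
for k in (cv2.inRange(h,(0,110,60),(5,255,255))|cv2.inRange(h,(172,110,60),(180,255,255)),cv2.inRange(h,(20,110,50),(34,255,255))):
    n,l,st,c=cv2.connectedComponentsWithStats(k);i=1+st[1:,4].argmax();v,u=np.nonzero(l==i);s=u<u.min()+5
    print(st[i],c[i],v[s].min(),v[s].max(),[1000*gx@ray(m,(u[s].mean(),v[s].mean()),z) for z in(.007,.01,.012)])
E
```

```text
time: 16.02
tool_pos: [0.6548, 0.0172, 0.0404]
tcp_rot: [-2.182, -2.26, -0.003]
wrist_force: [-1.8, 4.6, 6.3]
width: 0.418
grip_force: 64.3
time: 16.35
tool_pos: [0.6548, 0.0172, 0.0404]
tcp_rot: [-2.182, -2.26, -0.003]
wrist_force: [-2.3, 5.1, 5.7]
width: 0.416
grip_force: 64.3
[197 223  20   3  54] [205.72222222 223.88888889] 223 225 [np.float64(7.363710367526584), np.float64(5.928828474682007), np.float64(4.97224054611896)]
[211 220  14  16  98] [218.54081633 226.66326531] 226 229 [np.float64(10.041732393351237), np.float64(8.561389147326047), np.float64(7.574493649975928)]
```

```bash
python3 -c "
from workcell import *
print(finish_job())"
```

```text
the job is handed in; nothing more can be done
None
```

I put the 20 mm sleeve all the way down on the post and let go of it. I then handed the job in with the grip pinched, the button squeezed in, and the pointer at the red 60 mm mark to within about 1 mm (59.7 mm by the arm's own travel).

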